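Shut the air valve under the sliding cover

ROBOT

A 6-joint arm with a two-finger parallel gripper is mounted at the origin on the work surface. World frame = base frame: x ahead of the robot, y to its left, z up, the work surface at z = 0. Lengths are in mm, angles in rad, forces in N, time in s.
With the tool pointing down it reaches from about 350 to 975 mm from the base axis. Payload 7.1 kg.
Tool frame: the origin (TCP) lies on the front face of the gripper's body, between the roots of the fingers; the fingertips stand 80 mm ahead of it and the grasp point (between the pads) lies 61 mm ahead of it (env.tips_ahead is the distance from the TCP to the fingertips, in mm); z points along the fingers, y is the direction in which the jaws open and shut (so a half turn about z gives the same grasp; the last joint's range is limited). The gripper opens to 88 mm and grips with 3 to 60 N. Pads are 20 mm wide; open, the fingers measure 115 mm over their backs; the gripper's body (75 mm by 178 mm) begins 61 mm behind the grasp point.
Start: joints at [-1.211, 0.423, 1.63, -0, 1.089, -0.019], TCP at [231.145, -580.67, 302.675] pointing down, gripper open.
Joint ranges: [-3, 3], [-0.9, 2.11], [0.09, 2.58], [-1.31, 4.45], [0.11, 2.69], [-2.54, 2.54]. Speed limits (rad/s): [2.39, 2.39, 3.01, 3.14, 3.14, 3.14].

INTERFACE

Orientations are given as a unit quaternion [x, y, z, w].
In Python, from station import env, set_gripper, viewer, workorder gives the robot as it stands. Calls block until the motion is done:
- env.reach(position, orientation): joint-space move of the TCP to a pose.
- env.move_l(position, rot=None, rate=150, f_stop=None): straight line of the TCP; rot=None keeps the orientation; rate is the mean speed in mm/s. With f_stop (N) it stops when the force on the tool has changed by that much, and returns True; else False.
- env.move_joints(angles): joint-space move.
- set_gripper(opening): finger opening in mm; the grip force is fixed at half the most; returns when the fingers have stopped.
- env.hold(seconds).
- env.ik(position, orientation): joint angles nearest the present ones, or None.
- env.read_state(): the state.
- viewer.camera(name): name is "scene" or "top"; returns the picture (480x640x3 uint8, blue, green, red); there is no depth.
- viewer.camera_params(name): a dict with "fx", "fy", "cx", "cy" (pixels), "pose" (4x4, takes a point from camera to world coordinates). Camera axes: x right, y up, looking along -z (the intrinsics and any distortion apply to the point x, -y, -z); pixel columns grow to the right and rows downward; lengths in mm; the calibration is good to about 2 mm. A picture is of the moment at which its call begins. camera_params takes no time and is no camera call.
A pose or a line that the arm cannot do raises env.IKError and nothing moves.
- workorder.sign_off(): hands the job in, once; it reports no verdict.
The state is a dict: "time_s": time; "qpos": joint angles; "dq": joint speeds; "tau": joint torques, N m; "tool_pos": TCP position; "orientation": TCP orientation; "force": force on the tool from outside, world axes, zero at the start; "wrist_torque": the same for the moment, N m; "width": finger opening in mm.
Only numpy, scipy, OpenCV 4.12 (cv2) and the standard library are available. Lean on these libraries where they do the work, as an engineer would, in place of code of your own. Each camera call takes 0.05 s, during which the arm holds its last target. There are 200 camera calls.

TASK

Shut off the air to the grinder: push the cover of the bench valve box by its fin all the way aside along its ledges, onto the blank end of the box, then push the valve handle with the round end fully shut, a quarter turn until it stops across its pipe. Do not lift the cover off its ledges, leave the plain handle open as it is and do not disturb the things standing about; finish clear of everything.

Things in the scene. Friction and masses are not known exactly. Their poses are not given: they have to be found in the camera images.
- valve_box: Grey steel box fixed to the bench, 170 (x) x 480 (y) x 82 mm high. Origin: underside centre. Its y from -8 to +232 mm is an open bay, 124 mm wide, with two valves; the -y half is a blank deck. Side ledges 70 mm above the bench carry the cover along the whole length between lips (top at 82 mm) at sides and ends. Low pipes at its +x side, to 146 mm from the origin.
- cover: Loose aluminium cover plate, 155 x 232 x 5 mm, about 0.6 kg, on the ledges, axes parallel to the box's; slides along box y with a few N. Origin: underside centre. Starts over the bay (92 to 117 mm along box +y), hiding both handles; fully aside it lies over the deck against the -y end lip (119 mm along box -y). An upright fin stands at its middle.
- cover_fin (a point): Centre of the upright fin on the cover: a thin upright plate 80 mm (box x) x 6 mm (box y) x 32 mm high, standing on the cover's top face; the point is 21 mm above the cover's underside, 16 mm below the fin's top edge (107 mm above the bench).
- round_handle (a joint): Turn (rad) of the handle with the round end, the one to shut: 0 = open, pointing along its pipe to box -x; grows counter-clockwise from above; 1.57 = shut, at its stop, across the pipe, pointing to box -y. Starts 0.05 to 0.35. Stays where left; needs about 4 N at its round end.
- round_pivot (a point): On the pivot axis (vertical) of the handle with the round end, 50 mm above the bench, half-way up the handle. x, y axes as the box's. Fixed 30 mm along the box's +x and either 165 or 75 mm along its +y (the two valves change places).
- round_end (a point): Centre of the round end of the marked handle, 45 mm from its pivot. The handle is a flat steel bar 12 mm wide, 12 mm thick (44 to 56 mm above the bench), ending in a round disc 28 mm across, same thickness; its tip is 59 mm from the pivot. Moves with the handle.
- plain_handle (a joint): Turn of the other handle (rad), same sense and range; starts open at 0.05 to 0.35 and must be left open.
- plain_end (a point): Point on the other handle 45 mm from its pivot, half-way up. It is a plain straight bar 12 mm wide and thick, 59 mm long from its pivot, no round end. The two pivots are 90 mm apart along the box's y.
- oil_bottle: upright white plastic oil bottle, 56 mm across, 150 mm tall, standing by the blank end of the box; origin: centre of its foot
- wrench: steel wrench 180 mm long lying flat on the bench beyond the box; origin: mid-length, underside
- tin: open steel tin, 70 mm across, 55 mm tall, standing beyond the valve end of the box; origin: centre of its foot
- offcut: offcut of square dark steel bar, 25 x 100 x 25 mm, lying on the bench between the box and the robot; origin: centre of its underside

How it is judged:
By the outcome, as a careful person would: the job done as asked, in the order asked, and still so for the second after the job is handed in, with the robot touching nothing.
It also fails if it takes over 48 s, if anything falls off the work surface, if the arm or the gripper's body presses on something with over 40 N, if the wrist force passes 120 N, or if a joint passes its speed limit or range.

## Working session

There is one attempt and no reset: what is moved stays moved. The work goes in short steps, each a Python script; the robot and the scene stay as the last script left them, time stands still between calls to the robot, and variables do not carry over. Pictures are saved under pics/ and viewed, about 8 in all and at most 12, crops included, and the job is handed in when it is done.

```bash
mkdir -p pics; ls
python3 - <<'E'
from station import env,viewer
import cv2
for n in("scene","top"):
    cv2.imwrite(f"pics/{n}0.png",viewer.camera(n)); p=viewer.camera_params(n); print(n,p)
print(env.read_state())
E
```

```text
pics
scene {'fx': 562.5029407100268, 'fy': 562.5029407100268, 'cx': 316.8166967221469, 'cy': 236.38014557141997, 'pose': array([[-6.84885147e-01, -5.78293245e-01,  4.43293648e-01,
         1.09433436e+03],
       [ 7.28609364e-01, -5.37020834e-01,  4.25131765e-01,
         4.53879706e+02],
       [-7.79290308e-03,  6.14154334e-01,  7.89147467e-01,
         1.01773064e+03],
       [ 0.00000000e+00,  0.00000000e+00,  0.00000000e+00,
         1.00000000e+00]])}
top {'fx': 485.79294457102014, 'fy': 485.79294457102014, 'cx': 320.6786646696376, 'cy': 243.88096696072193, 'pose': array([[-1.01814771e-02,  9.87044090e-01, -1.60125894e-01,
         4.30478158e+02],
       [-9.99947662e-01, -9.88908430e-03,  2.62282407e-03,
        -6.98518062e+01],
       [ 1.00534453e-03,  1.60144218e-01,  9.87093116e-01,
         1.00941981e+03],
       [ 0.00000000e+00,  0.00000000e+00,  0.00000000e+00,
         1.00000000e+00]])}
{'time_s': 0.1, 'qpos': array([-1.21103227e+00,  4.23794209e-01,  1.63058127e+00, -9.11579043e-07,
        1.08859268e+00, -1.89796608e-02]), 'dq': array([ 0.00057313, -0.00177899, -0.00216606, -0.0002105 , -0.00062189,
       -0.00023337]), 'tau': array([-1.79468634e-04, -5.45611131e+01, -2.74325323e+01,  6.45568315e-02,
        1.88482093e-02, -1.61306122e-05]), 'tool_pos': array([ 230.99856614, -580.33866692,  301.97344572]), 'orientation': array([ 9.82122399e-01,  1.88242184e-01, -1.17019395e-04, -6.77725102e-04]), 'force': array([0.30699045, 0.57427188, 0.76454266]), 'wrist_torque': array([-0.06251309, -0.02527968,  0.01566572]), 'width': 88.02947163891773}
```

View pics/top0.png

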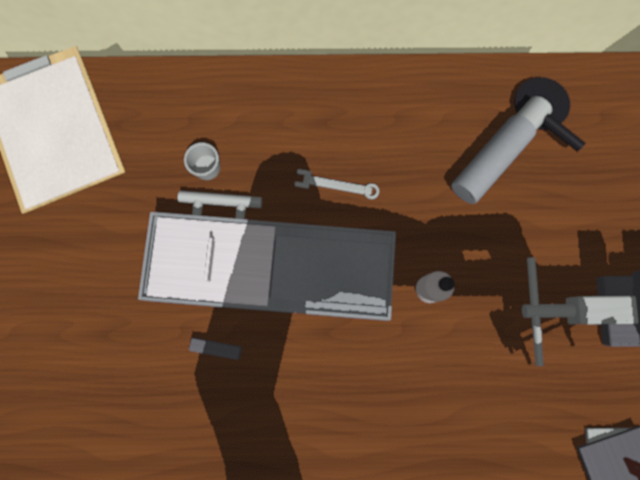

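View pics/scene0.png

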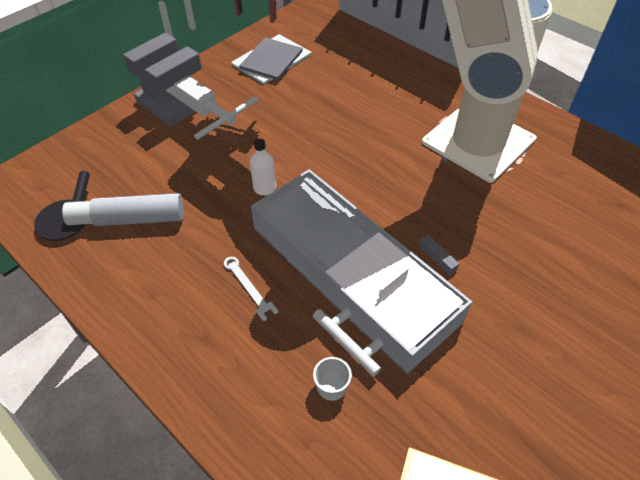

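```bash
cat > h.py <<'E'
import numpy as np, cv2
from scipy.optimize import least_squares
from scipy.spatial.transform import Rotation as R
from station import env,set_gripper,viewer,workorder
P={n:viewer.camera_params(n) for n in("scene","top")}
def proj(n,X):
    p=P[n];T=np.linalg.inv(p["pose"]);c=T[:3,:3]@np.asarray(X,float)+T[:3,3]
    return np.array([p["cx"]+p["fx"]*c[0]/-c[2],p["cy"]+p["fy"]*-c[1]/-c[2]])
def back(n,u,v,z):
    p=P[n];d=p["pose"][:3,:3]@np.array([(u-p["cx"])/p["fx"],-(v-p["cy"])/p["fy"],-1]);o=p["pose"][:3,3]
    return o+d*(z-o[2])/d[2]
E
python3 - <<'E'
from h import *
C=[(85,240),(85,-240),(-85,-240),(-85,240)]
O={"top":[(151,213),(396,232),(391,319),(139,299)],"scene":[(411,347),(253,210),(309,172),(468,300)]}
def w(q,b,z):
    c,s=np.cos(q[2]),np.sin(q[2]);return [q[0]+c*b[0]-s*b[1],q[1]+s*b[0]+c*b[1],z]
f=lambda q,ns:np.concatenate([proj(n,w(q,b,82))-o for n in ns for b,o in zip(C,O[n])])
for ns in(["top"],["scene"],["top","scene"]):
    r=least_squares(f,[500,50,0],args=(ns,));print(ns,r.x.round(3),r.fun.round(1))
q=r.x
for uv in((212,233),(209,281)):
    p=back("top",*uv,107);d=p[:2]-q[:2];c,s=np.cos(q[2]),np.sin(q[2]);print(p.round(1),c*d[0]+s*d[1],-s*d[0]+c*d[1])
for n,uv,z in(("top",(435,287),0),("top",(215,348),25),("top",(202,160),55)):print(back(n,*uv,z).round())
a=cv2.imread("pics/top0.png")[190:340,125:405];a=cv2.resize(a,None,fx=2.8,fy=2.8,interpolation=2)
b=cv2.imread("pics/scene0.png")[160:380,240:480];b=cv2.resize(b,None,fx=2.8,fy=2.8,interpolation=2)[:,:]
cv2.imwrite("pics/topc.png",a);cv2.imwrite("pics/scc.png",b)
E
```

```text
['top'] [ 5.40731e+02  2.74520e+01 -8.90000e-02] [-0.2 -0.7  0.1 -0.6  0.3  0.7 -0.2  0.5]
['scene'] [ 5.41437e+02  2.74640e+01 -8.30000e-02] [ 1.1  5.8 -3.5 -4.8 -1.7 -4.   3.3 -1.2]
['top', 'scene'] [ 5.40964e+02  2.74170e+01 -8.70000e-02] [-0.3 -0.5  0.1 -1.   0.4  0.3 -0.2  0.7  0.8  5.8 -3.1 -5.2 -1.2 -4.2
  3.3 -1.1]
[599.7 132.8 107. ] 49.42276222201598 110.03171913992153
[509.1 136.  107. ] -41.190618217496116 105.40829204758438
[ 501. -309.    0.]
[383. 139.  25.]
[762. 169.  55.]
```

View pics/topc.png

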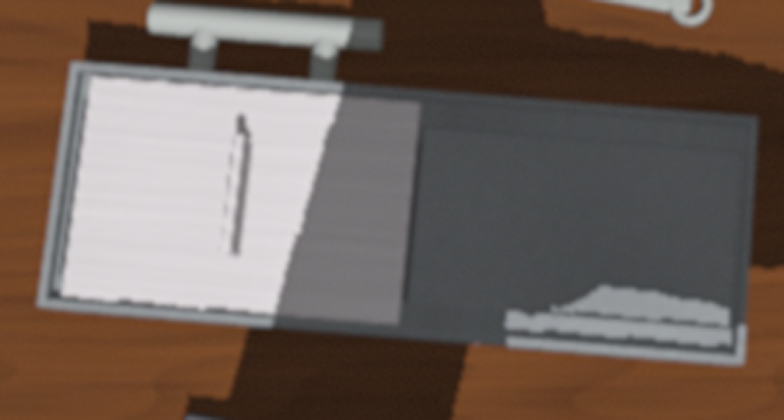

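```bash
cat >> h.py <<'E'
Q=np.array([540.8,27.4,-0.0885])
def W(bx,by,z):
    c,s=np.cos(Q[2]),np.sin(Q[2]);return np.array([Q[0]+c*bx-s*by,Q[1]+s*bx+c*by,z])
def B(p):
    c,s=np.cos(Q[2]),np.sin(Q[2]);d=np.asarray(p)[:2]-Q[:2];return np.array([c*d[0]+s*d[1],-s*d[0]+c*d[1]])
def rot(a=0,sg=1): # tool down, jaw axis along box x turned by a
    t=Q[2]+a;y=sg*np.array([np.cos(t),np.sin(t),0]);z=np.array([0,0,-1.]);return R.from_matrix(np.c_[np.cross(y,z),y,z]).as_quat()
def st(m=""):
    s=env.read_state();print(m,"t",round(s["time_s"],2),"box",B(s["tool_pos"]).round(1),"tipz",round(s["tool_pos"][2]-80,1),"F",s["force"].round(1))
E
python3 - <<'E'
from h import *
print("cover -y edge",B(back("top",125+411/2.8,190+210/2.8,75)))
print(env.tips_ahead)
for sg in(1,-1):
  for a in(0,.8,1.57):
    for b in((0,140,240),(0,-105,163),(0,100,126),(10,30,126)):
      q=env.ik(W(*b),rot(a,sg));print(sg,a,b,None if q is None else np.round(q,2))
E
```

```text
cover -y edge [ 1.22786838 -4.62939644]
80.0
1 0 (0, 140, 240) [ 0.27  0.43  1.78 -0.    0.93  0.36]
1 0 (0, -105, 163) [-0.17  0.5   1.91 -0.    0.73 -0.08]
1 0 (0, 100, 126) [ 0.21  0.59  1.86 -0.    0.69  0.29]
1 0 (10, 30, 126) [ 0.08  0.59  1.88 -0.    0.68  0.17]
1 0.8 (0, 140, 240) [ 0.27  0.43  1.78 -0.    0.93 -0.44]
1 0.8 (0, -105, 163) [-0.17  0.5   1.91 -0.    0.73 -0.88]
1 0.8 (0, 100, 126) [ 0.21  0.59  1.86 -0.    0.69 -0.51]
1 0.8 (10, 30, 126) [ 0.08  0.59  1.88 -0.    0.68 -0.63]
1 1.57 (0, 140, 240) [ 0.27  0.43  1.78 -0.    0.93 -1.21]
1 1.57 (0, -105, 163) [-0.17  0.5   1.91 -0.    0.73 -1.65]
1 1.57 (0, 100, 126) [ 0.21  0.59  1.86 -0.    0.69 -1.28]
1 1.57 (10, 30, 126) [ 0.08  0.59  1.88 -0.    0.68 -1.4 ]
-1 0 (0, 140, 240) None
-1 0 (0, -105, 163) None
-1 0 (0, 100, 126) None
-1 0 (10, 30, 126) None
-1 0.8 (0, 140, 240) None
-1 0.8 (0, -105, 163) [-0.17  0.5   1.91 -0.    0.73  2.26]
-1 0.8 (0, 100, 126) None
-1 0.8 (10, 30, 126) [ 0.08  0.59  1.88 -0.    0.68  2.51]
-1 1.57 (0, 140, 240) [ 0.27  0.43  1.78 -0.    0.93  1.93]
-1 1.57 (0, -105, 163) [-0.17  0.5   1.91 -0.    0.73  1.49]
-1 1.57 (0, 100, 126) [ 0.21  0.59  1.86 -0.    0.69  1.87]
-1 1.57 (10, 30, 126) [ 0.08  0.59  1.88 -0.    0.68  1.74]
```

Run:
```python
from h import *
set_gripper(0)
env.reach(W(0,146,285),rot()); st("above")
env.move_l(W(0,146,190),rate=150); st()
print(env.move_l(W(0,146,164),rate=60,f_stop=6)); st("down")
print(env.move_l(W(0,-60,164),rate=80,f_stop=20)); st("slide")
print(env.move_l(W(0,-122,164),rate=35,f_stop=18)); st("end")
env.hold(.2);st()
```

```text
above t 4.33 box [  0.3 145.4] tipz 205.0 F [-0.6 -0.   0.2]
 t 5.11 box [  0.5 146.1] tipz 110.6 F [ 0.1 -0.  -0.2]
False
down t 5.69 box [-1.00e-01  1.46e+02] tipz 83.7 F [0.1 0.6 0.2]
False
slide t 8.42 box [ -0.  -59.9] tipz 83.9 F [1.3 3.3 2.1]
True
end t 9.55 box [  0.1 -99.9] tipz 83.9 F [-0.   3.8  2.6]
 t 9.75 box [  0.1 -99.8] tipz 83.8 F [1.2 1.9 0.6]
```

Run:
```python
from h import *
for _ in range(2):
    print(env.move_l(W(0,-122,164),rate=35,f_stop=30)); st("push")
y=B(env.read_state()["tool_pos"])[1]
env.move_l(W(0,y+12,164),rate=100); env.move_l(W(0,y+12,230),rate=150); st()
env.reach(W(-120,-230,290),rot()); st()
for n in("scene","top"):
    a=viewer.camera(n);cv2.imwrite(f"pics/{n}1.png",a)
a=a[190:340,125:405];cv2.imwrite("pics/top1c.png",cv2.resize(a,None,fx=2.8,fy=2.8,interpolation=2))
```

```text
True
push t 10.04 box [   0.  -100.3] tipz 83.7 F [-0.3  4.5  3.8]
True
push t 10.33 box [   0.  -100.7] tipz 83.7 F [0.6 5.6 3.9]
 t 11.19 box [ -0.3 -88.8] tipz 149.7 F [ 0.7 -0.  -0.3]
 t 11.99 box [-119.6 -229.8] tipz 209.5 F [-0.1  0.5  0.6]
```

View pics/top1c.png

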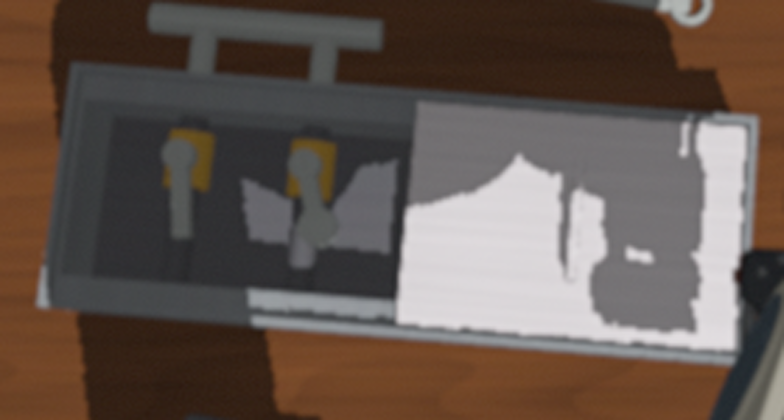

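Run:
```python
from h import *
b=lambda u,v,z:B(back("top",125+u/2.8,190+v/2.8,z))
p,e=b(305,163,58),b(319,225,56)
print("pivot",p,"end",e,np.linalg.norm(e-p),"ang",np.arctan2(-(e-p)[1],-(e-p)[0]))
p,e=b(180,155,58),b(181,238,56);print("plain",p,e,np.arctan2(-(e-p)[1],-(e-p)[0]))
print("cover +y edge",b(408,212,75))
print("cover corners",b(416,102,75),b(397,324,75),"-y side",b(741,350,75),b(754,125,75))
```

```text
pivot [30.52208314 75.13252498] end [-12.33363779  60.98261307] 45.13128430949551 ang 0.3189058764428149
plain [ 29.28492108 163.96357925] [-29.05328352 156.66311596] 0.1244931820593577
cover +y edge [-0.31842585 -2.69455035]
cover corners [77.22014218 -0.94643021] [-77.37023473  -2.48824679] -y side [ -76.53343825 -237.3122248 ] [  79.43520657 -237.72348747]
```

View pics/scene1.png

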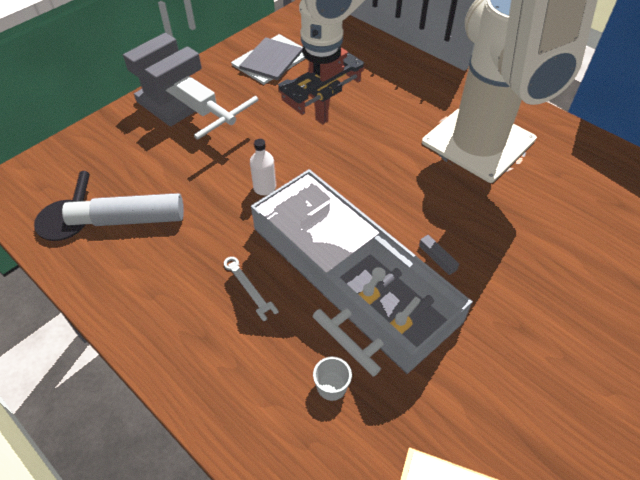

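Run:
```python
from h import *
def fp(th,gap,z=126):
    e=np.array([30,75])+45*np.array([-np.cos(th),-np.sin(th)]);t=np.array([np.sin(th),-np.cos(th)])
    return W(*(e-t*(29+gap)),z)
t0=.32
env.reach(fp(t0,11,270),rot(t0)); st("above")
env.move_l(fp(t0,11,150),rate=150)
print(env.move_l(fp(t0,11),rate=60,f_stop=6)); st("down")
if abs(env.read_state()["tool_pos"][2]-126)<3:
    for th in(.32,.55,.78,1.0,1.2,1.4):
        r=env.move_l(fp(th,0),rot(th),rate=40,f_stop=35); st(f"{th} {r}")
        if r: break
```

```text
above t 13.38 box [-25.4  98.2] tipz 189.9 F [ 0.3 -0.6 -0.1]
False
down t 14.88 box [-25.5  98.8] tipz 45.6 F [ 0.4 -0.4 -0.3]
0.32 False t 15.31 box [-21.6  88. ] tipz 46.2 F [1.1 0.9 0.1]
0.55 False t 15.77 box [-23.4  76.2] tipz 46.1 F [-0.3 -0.3 -0.4]
0.78 False t 16.23 box [-22.4  64. ] tipz 46.0 F [ 0.1 -0.7  0.6]
1.0 False t 16.67 box [-18.8  52.9] tipz 45.9 F [-0.6  0.4  0.2]
1.2 False t 17.08 box [-13.5  43.6] tipz 45.9 F [-0.5  0.6  0.1]
1.4 False t 17.5 box [-6.4 35.7] tipz 45.9 F [ 0.4 -0.6 -1.7]
```

Run:
```python
from h import *
print(env.move_l(W(-1,30,126),rot(1.57),rate=30,f_stop=30)); st("a")
print(env.move_l(W(16,30,126),rate=20,f_stop=20)); st("b")
print(env.move_l(W(16,30,126),rate=20,f_stop=25)); st("c")
```

```text
False
a t 17.91 box [-1.4 30.1] tipz 45.9 F [-1.3  1.  -0.3]
True
b t 18.53 box [ 6.8 29.2] tipz 44.8 F [ 0.5 -0.4 -0.3]
True
c t 19.02 box [ 8.2 29.2] tipz 44.0 F [-1.4 -0.3  0.2]
```

Run:
```python
from h import *
env.move_l(W(-8,29.5,126),rate=80); env.move_l(W(-8,29.5,270),rate=200); st()
env.reach(W(-120,-230,290),rot()); st()
for n in("scene","top"):
    a=viewer.camera(n);cv2.imwrite(f"pics/{n}2.png",a)
a=a[190:340,125:405];cv2.imwrite("pics/top2c.png",cv2.resize(a,None,fx=2.8,fy=2.8,interpolation=2))
```

```text
t 20.23 box [-8.5 29.4] tipz 189.2 F [-0.2 -0.6 -0.2]
 t 21.32 box [-119.8 -229.7] tipz 209.5 F [ 0.5 -0.4 -0.2]
```

View pics/top2c.png

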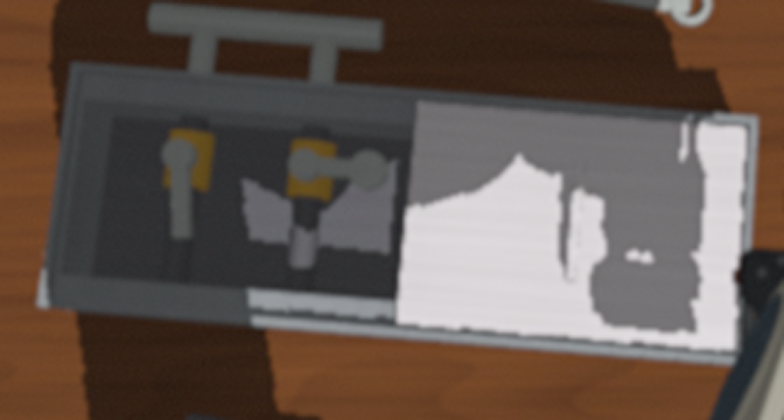

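Run:
```python
from h import *
b=lambda u,v,z:B(back("top",125+u/2.8,190+v/2.8,z))
p,e=b(305,163,58),b(369,168,56);d=e-p;print(p,e,np.linalg.norm(d),np.arctan2(-d[1],-d[0]))
i=[cv2.imread(f"pics/scene{k}.png") for k in(0,1,2)]
c=np.hstack([cv2.resize(x[120:420,200:500],(400,400)) for x in(i[0],i[2])]);cv2.imwrite("pics/cmp.png",c)
```

```text
[30.52208314 75.13252498] [30.78851337 29.93240186] 45.200908336413946 1.576690716558228
```

View pics/cmp.png

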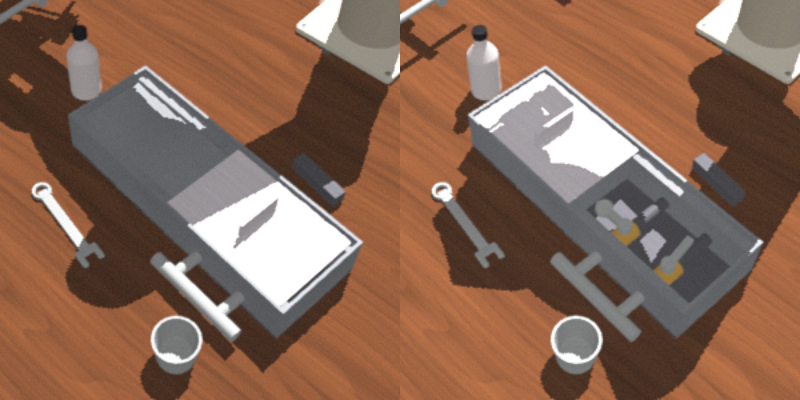

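Nothing standing about has moved. The cover lies flat at the end lip, the round handle is across its pipe, and the plain handle is unchanged.

```bash
python3 -c "
from h import *
st();workorder.sign_off()"
```

```text
t 21.43 box [-119.5 -229.4] tipz 209.6 F [-0.1  0.3 -0. ]
the job is handed in; nothing more can be done
```

I shut off the air to the grinder and handed the job in at about 21.4 s of the 48 s allowed. `sign_off` gives no verdict, so the results below are from my own checks.

- **Cover:** I pushed it by its fin with closed fingers until it stopped firmly against the -y end lip. In the images its edges lie at about -2 and -237 mm along box y, against an expected -3 and -235 mm, and it sits flat on its ledges.
- **Round handle:** I pushed it from about 0.32 rad round to its stop, which two pushes (20 N and 25 N limits) confirmed. From the top image it now measures 1.577 rad, so it is fully shut.
- **Plain handle:** It was left open at about 0.12 rad and looks unchanged.
- **Other objects:** The bottle, wrench, tin and offcut look unmoved in before and after pictures. The arm ended clear of everything, with no force on the tool.

Two readings disagreed with what I expected:

- **Cover push:** The tool stopped about 6 mm before the point I had predicted from the finger size. The cover edges in the image and the hard stop both showed it was fully aside.
- **Box corners:** My rough corner picks in the scene image missed the fit by up to 6 pixels. I relied on the top camera, which fitted to within 1 pixel.

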